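Wedge the shellac jar and open its stuck cap

TASK

The cap of the small eight-sided shellac jar is stuck tight, so brace the jar first: set the wooden wedge on the jig's board, thin end first, between the jar and the slanted batten, push it in until it grips the jar firmly against the two V battens, and let go of it so that it holds by itself. Then unscrew the cap without letting the jar turn or lift, stop turning as soon as the threads let go, and raise the cap straight up. Finish while still holding it level over the open mouth, about two centimetres above the rim, ready for the brush to be dipped; leave the brush, the tape roll and the tape measure where they are.

Things in the scene. Friction and masses are not known exactly. Their poses are not given: they have to be found in the camera images.
- jig: Bracing jig fixed to the bench: plywood board 12 mm thick with three wooden battens, tops 48 mm above the bench. Origin on the bench, under the jar's seat. In its frame the board spans x -135..+75, y -97..+92 mm. On the +y side two battens at right angles form a V open to -y, on the -y side is one slanted batten; the way in for the wedge is from -x (the robot's side).
- seat (a point): On the board (12 mm above the bench): where the jar's axis stands once the jar lies flat against both V battens. Axes of the jig; the V's faces are at 45 degrees to them, 38 mm from this point.
- batten (a point): On the slanted batten's face towards the jar, at the board, at (0, -57) mm in the jig's frame. The batten is 112 mm long, 25 mm thick, from x -44 to +66 mm; this face is the line y = -57 mm + 0.1222 x (jig's frame).
- wedge_home (a point): On the board at (0, -47) mm in the jig's frame, axes of the jig: about where the wedge's origin lies, with parallel axes, when wedge and jar are home (thin end to +x, straight face on the jar, slanted face on the batten). 1 mm of play across is 8 mm of wedge travel, so feel for the end: 10 to 20 N of push along the wedge jams it and it stays by friction.
- jar: Loose eight-sided jar of brown glass with a paper band, 0.3 to 0.6 kg, standing on the board up to 7 mm off its seat (the wedge pushes it home and squares it). Origin at the centre of its underside; x is normal to a flat, within 0.1 rad of the jig's x. 76 mm across flats up to 43 mm height, shoulder to 48 mm, neck of 20 mm radius. Unbraced it turns along with the cap.
- jar_mouth (a point): Centre of the jar's rim, 66 mm above its underside. A springy rubber seal ring on the rim pushes the closed cap up with about 22 N, which makes it tight (0.2 to 0.6 Nm to turn); the torque is gone once the threads let go.
- cap: Black ribbed screw cap, 58 mm diameter, 20 mm high, 35 g. Origin at the centre of its lower edge; screwed on, that is 51 mm above the jar's underside (cap's top 83 mm above the bench) and its x is the jar's. Three lugs under short threads: it opens anticlockwise seen from above, lets go after about 1.1 rad, and near 1.8 rad would catch the next threads. It rises only 2 mm while turning.
- cap_lug (a point): Point on one of the cap's lugs: 25 mm from its axis along the cap's x, 2 mm above its lower edge.
- wedge: Loose hardwood wedge on its edge on the bench, left of the jig: 180 mm long (x), 40 mm high, 29 mm thick at the thick end (-x), 7 mm at the thin end (+x), 0.1 kg. Origin on its underside at mid length, where it is 18 mm thick. Straight face y = +9 mm; slanted face y = -9 mm + 0.1222 x.
- glue_brush: Flat glue brush lying on the bench, 45x226x16 mm; bystander, origin at the centre of its underside.
- masking_tape: Roll of tape lying flat, 104 mm diameter, 24 mm high; bystander, origin at the centre of its underside.
- tape_measure: Green tape measure standing on the bench left of the wedge, 91 mm long, 37 mm thick, 73 mm high; bystander, origin at the centre of its underside.

How it is judged:
By the outcome, as a careful person would: the job done as asked, in the order asked, and still so for the second after the job is handed in, while the arm keeps its last pose, push and grip.
It also fails if it takes over 58 s, if anything falls off the work surface, if the arm or the gripper's body presses on something with over 40 N, if the wrist force passes 120 N, or if a joint passes its speed limit or range.

ROBOT

A 7-joint arm with a two-finger parallel gripper is mounted at the origin on a cart in front of the work surface, level with it; the furniture and walls round the work are solid. World frame = base frame: x ahead of the robot, y to its left, z up, the work surface at z = 0. Lengths are in m, angles in rad, forces in N, time in s.
With the tool pointing down it reaches from about 0.35 to 0.9 m from the base axis. Payload 8.1 kg.
Tool frame: the origin (TCP) lies at the very end of the fingers, on their centre line; the grasp point (between the pads) lies 19 mm behind it (arm.tcp_to_grasp is the distance from the TCP to the grasp point, in m); z points along the fingers, y is the line along which they close (so a half turn about z gives the same grasp; the last joint's range is limited). The gripper opens to 92 mm and grips with 3 to 60 N. Pads are 19 mm wide; open, the fingers measure 130 mm over their backs; the gripper's body (75 mm by 190 mm) begins 47 mm behind the grasp point.
Start: joints at [-1.371, 0.434, 0.025, 1.573, -0.012, 1.134, -0.075], TCP at [0.186, 0.597, 0.227] pointing down, gripper open.
Joint ranges: [-2.62, 2.62], [-0.44, 2.09], [-1.27, 1.32], [0.08, 2.57], [-1.32, 4.46], [0.12, 2], [-2.74, 2.74]. Speed limits (rad/s): [2.22, 2.22, 3.01, 3.01, 3.14, 3.14, 3.14].

INTERFACE

Orientations are given as a rotation vector (axis times angle).
In Python, from cell import arm gives the robot as it stands.
- The arm moves only by the shell command python3 nudge.py FILE [FORCE], which reads ROWS from the file FILE. ROWS is a JSON list of rows, 1 to 10 of them, each an object with the fields dx, dy, dz (the shift in normalised numbers (1 is 0.3 m)), spin (a turn about the tool's z in a scale on which 1.0 is 2 rad), aperture (the opening from 0.0 (shut) to 1.0 (fully open)); a field left out counts as zero (the opening has to be given); each row shifts and turns the commanded pose from where the row before left it, along the tool's axes as they then stand; what a row does not reach is not made up. A row lasts 1/10 s, in which the tool goes at most 0.05 m and 0.15 rad, less where a joint would pass 70% of its speed; a pose out of reach is approached as far as the arm can. The fingers move at their own pace and stop on an object; FORCE is the grip in N (left out, the last holds). Time passes only in rows, so rows that do not move let the fingers close. It prints the time, the measured TCP pose, the force, the opening and the grip force at its end. Input that does not fit is refused with a message, and nothing moves.
- arm.observe(): the state, without advancing time (a new reading comes with each control period).
- arm.get_image(name): name is "scene" or "top" or "wrist"; returns a dict with "image" (384x512x3 uint8, blue, green, red), "fx", "fy", "cx", "cy" (pixels), "cam_to_world" (4x4, takes a point from camera to world coordinates); the wrist camera has in their place "mount" (4x4, takes a point from camera to tool coordinates, whose origin is the TCP and whose axes are the flange's). Camera axes: x right, y down, z forward; pixel columns grow to the right and rows downward; lengths in m; the calibration is good to about 2 mm. A picture is of the moment at which its call begins: read the wrist's pose just before it. There is no depth.
- arm.sign_off(): hands the job in; it is judged then, once.
The state is a dict: "clock": time; "joints": joint angles; "dq": joint speeds; "joint_efforts": joint torques, N m; "position": TCP position; "ee_rot": TCP orientation; "force": force on the tool from outside, world axes, zero at the start; "ft_torque": the same for the moment, N m; "width": opening from 0.0 (shut) to 1.0 (fully open); "gripper_force": force on a finger pad.
Only numpy, scipy, OpenCV 4.12 (cv2) and the standard library are available. Lean on these libraries where they do the work, as an engineer would, in place of code of your own. Each camera call takes 0.05 s, during which the arm holds its last target. There are 200 camera calls.

## Working session

There is one attempt and no reset: what is moved stays moved. The work goes in short steps, Python scripts to look and compute and a shell command to move; the robot and the scene stay as the last step left them, time stands still between calls to the robot, and variables do not carry over. Pictures are saved under pics/ and viewed, at most 13 in all, crops included, and the job is handed in when it is done.

```bash
ls; mkdir -p pics; python3 - <<'E'
from cell import arm
import cv2,numpy as np
s=arm.observe();print({k:np.round(v,3).tolist() for k,v in s.items()})
for n in("scene","top"):
    d=arm.get_image(n);cv2.imwrite(f"pics/{n}0.png",d["image"]);print(n,d["fx"],d["fy"],d["cx"],d["cy"],np.round(d["cam_to_world"],4).tolist())
    np.savez(f"pics/{n}0.npz",**{k:v for k,v in d.items()})
d=arm.get_image("wrist");print(d["fx"],d["cx"],d["cy"],np.round(d["mount"],4).tolist());cv2.imwrite("pics/w0.png",d["image"])
print(arm.tcp_to_grasp)
E
```

```text
cell.py
nudge.py
pics
{'clock': 0.0, 'joints': [-1.371, 0.435, 0.025, 1.574, -0.012, 1.134, -0.075], 'dq': [-0.0, 0.001, -0.001, 0.001, 0.001, 0.0, -0.001], 'joint_efforts': [-0.001, -66.786, 0.985, -31.445, -0.06, 0.043, 0.0], 'position': [0.186, 0.596, 0.226], 'ee_rot': [-0.474, -3.106, 0.003], 'force': [0.891, -0.038, 0.576], 'ft_torque': [-0.031, -0.03, 0.024], 'gripper_force': 0.0, 'width': 1.002}
scene 391.37710422875233 391.37710422875233 247.63908546586285 191.8014959696933 [[0.8496, -0.4036, 0.3395, 0.1417], [-0.5273, -0.6602, 0.5349, -0.5556], [0.0082, -0.6335, -0.7737, 0.9973], [0.0, 0.0, 0.0, 1.0]]
top 354.86690096433426 354.86690096433426 261.19601246512985 188.0177570213529 [[-0.0073, -0.9839, 0.1788, 0.3709], [-1.0, 0.0083, 0.0048, 0.0853], [-0.0062, -0.1787, -0.9839, 1.1491], [0.0, 0.0, 0.0, 1.0]]
290.584606375987 255.464286786097 194.2559218491288 [[0.0011, -0.9536, -0.3012, 0.0805], [1.0, 0.001, 0.0007, -0.0003], [-0.0004, -0.3012, 0.9536, -0.1569], [0.0, 0.0, 0.0, 1.0]]
0.0188
```

View pics/top0.png

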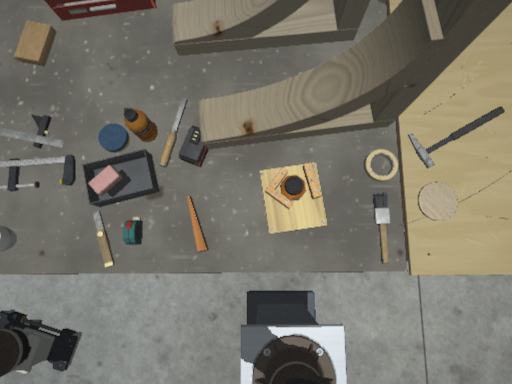

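View pics/scene0.png

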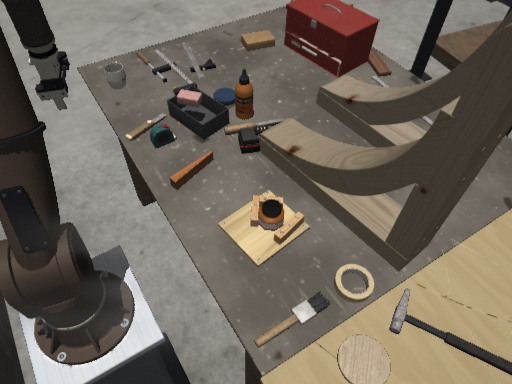

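Top view: the jar and cap are at about (293,186), and the jig board spans (262..327, 163..233). The wedge runs from its thin end at (190,197) to its thick end at (201,250). The tape measure is at (132,231), the brush at (382,225) and the tape roll at (381,164). The scene view shows the same layout, with the cap at (271,208) and the wedge at (192,168).

```bash
cat > h.py <<'E'
import cv2,numpy as np
def ray(d,uv):
    uv=np.atleast_2d(np.asarray(uv,float)); T=d["cam_to_world"]
    r=np.c_[(uv[:,0]-d["cx"])/d["fx"],(uv[:,1]-d["cy"])/d["fy"],np.ones(len(uv))]@T[:3,:3].T
    return T[:3,3],r
def onz(d,uv,z):
    o,r=ray(d,uv); return o+r*((z-o[2])/r[:,2])[:,None]
def tri(obs):  # [(d,uv),...] least squares point
    A=np.zeros((3,3));b=np.zeros(3)
    for d,uv in obs:
        o,r=ray(d,uv); r=r[0]/np.linalg.norm(r[0]); P=np.eye(3)-np.outer(r,r); A+=P;b+=P@o
    return np.linalg.solve(A,b)
def wrist(arm):
    from scipy.spatial.transform import Rotation as R
    s=arm.observe(); d=dict(arm.get_image("wrist")); T=np.eye(4)
    T[:3,:3]=R.from_rotvec(s["ee_rot"]).as_matrix(); T[:3,3]=s["position"]
    d["cam_to_world"]=T@d["mount"]; return d
E
python3 - <<'E'
from h import *
ds={n:dict(np.load(f"pics/{n}0.npz")) for n in("scene","top")}
t=ds["top"]["image"];s=ds["scene"]["image"]
a=cv2.resize(t[155:265,170:340],None,fx=4.6,fy=4.6,interpolation=cv2.INTER_CUBIC)
cv2.imwrite("pics/topc.png",a)
def wedge(im,box):
    x0,y0,x1,y1=box;h=cv2.cvtColor(im[y0:y1,x0:x1],cv2.COLOR_BGR2HSV)
    m=cv2.inRange(h,(3,110,60),(18,255,255));c=max(cv2.findContours(m,0,2)[0],key=cv2.contourArea)
    return c[:,0]+[x0,y0]
for n,b in(("top",(180,185,215,260)),("scene",(160,145,222,195))):
    c=wedge(ds[n]["image"],b);r=cv2.minAreaRect(c.astype(np.float32));print(n,r)
    for z in(0.04,0.):
        print(z,np.round(onz(ds[n],cv2.boxPoints(r),z),4).tolist())
print("tm",onz(ds["top"],[[132,231]],.073),"jar",onz(ds["top"],[[293,186]],.083),onz(ds["scene"],[[271,208]],.083), "tri",tri([(ds["top"],[293,186]),(ds["scene"],[271,208])]))
E
```

```text
top ((193.50001525878906, 223.50001525878906), (56.288536071777344, 10.119288444519043), 71.56504821777344)
0.04 [[0.5413, 0.3485, 0.04], [0.5513, 0.3183, 0.04], [0.384, 0.2586, 0.04], [0.3745, 0.2879, 0.04]]
0.0 [[0.5474, 0.3579, 0.0], [0.5578, 0.3267, 0.0], [0.3845, 0.2648, 0.0], [0.3746, 0.2953, 0.0]]
scene ((191.92306518554688, 166.38461303710938), (7.21110200881958, 49.36831283569336), 56.30992889404297)
0.04 [[0.3771, 0.2917, 0.04], [0.5512, 0.3335, 0.04], [0.5491, 0.3008, 0.04], [0.3772, 0.2615, 0.04]]
0.0 [[0.3869, 0.3271, -0.0], [0.5684, 0.3707, 0.0], [0.5661, 0.3366, 0.0], [0.3871, 0.2956, 0.0]]
tm [[0.4377417  0.48193939 0.073     ]] jar [[ 0.57011443 -0.00676531  0.083     ]] [[ 0.56882276 -0.01108512  0.083     ]] tri [ 0.57146643 -0.00738001  0.07687143]
```

View pics/topc.png

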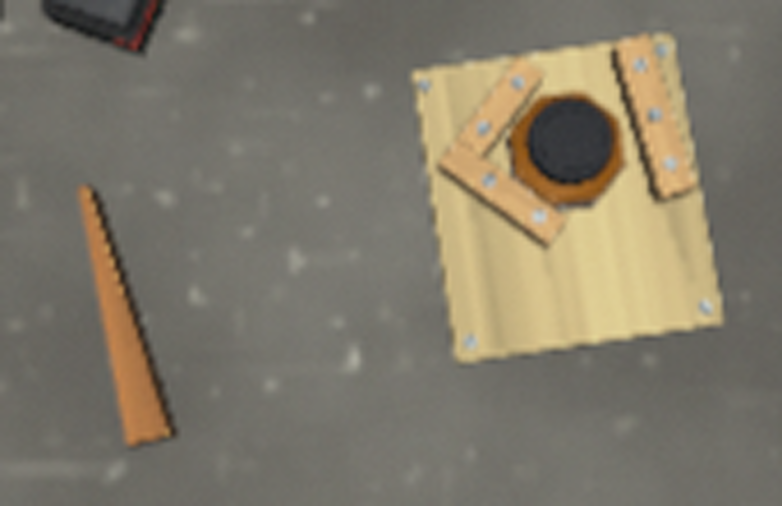

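The wedge top triangulates to about (0.46, 0.30) with yaw about 0.2, and the jar's cap to about (0.57, -0.007, 0.08). Both agree with the heights given. Next I'll move the wrist camera to where it sees the wedge and the jig together.

The rows are not in the units I measure in: shifts go in shares of 0.3 m and turns go in shares of 2 rad. I convert before sending: -0.035 m / 0.3 = -0.1167, -0.017 m / 0.3 = -0.0567, -0.15 rad / 2 = -0.075.

```bash
echo '[{"spin": -0.075,"aperture": 1},{"spin": -0.075,"aperture": 1},{"spin": -0.075,"aperture": 1},{"dx": -0.0567,"dy": -0.1167,"aperture": 1},{"dx": -0.0567,"dy": -0.1167,"aperture": 1},{"dx": -0.0567,"dy": -0.1167,"aperture": 1},{"dx": -0.0567,"dy": -0.1167,"aperture": 1},{"dx": -0.0567,"dy": -0.1167,"aperture": 1},{"dx": -0.0567,"dy": -0.1167,"aperture": 1},{"dx": -0.0567,"dy": -0.1167,"aperture": 1}]' > path.dat && python3 nudge.py path.dat 40
echo '[{"dx": -0.0567,"dy": -0.1167,"aperture": 1},{"dx": -0.0567,"dy": -0.1167,"aperture": 1},{"dx": -0.0567,"dy": -0.1167,"aperture": 1},{"dx": -0.0567,"dy": -0.1167,"aperture": 1},{"dx": -0.0567,"dy": -0.1167,"aperture": 1},{"aperture": 1},{"aperture": 1}]' > path.dat && python3 nudge.py path.dat
python3 - <<'E'
from h import *
from cell import arm
d=wrist(arm);np.savez("pics/w1.npz",**d);cv2.imwrite("pics/w1.png",cv2.resize(d["image"],None,fx=1.5,fy=1.5))
E
```

```text
clock: 1.15
position: [0.3407, 0.3701, 0.2266]
ee_rot: [0.231, -3.133, 0.0]
force: [0.4, 0.8, -0.1]
width: 1.002
gripper_force: 0.0
clock: 1.85
position: [0.4499, 0.2103, 0.2266]
ee_rot: [0.227, -3.133, 0.0]
force: [-0.8, 0.5, 0.6]
width: 0.999
gripper_force: 0.0
```

View pics/w1.png

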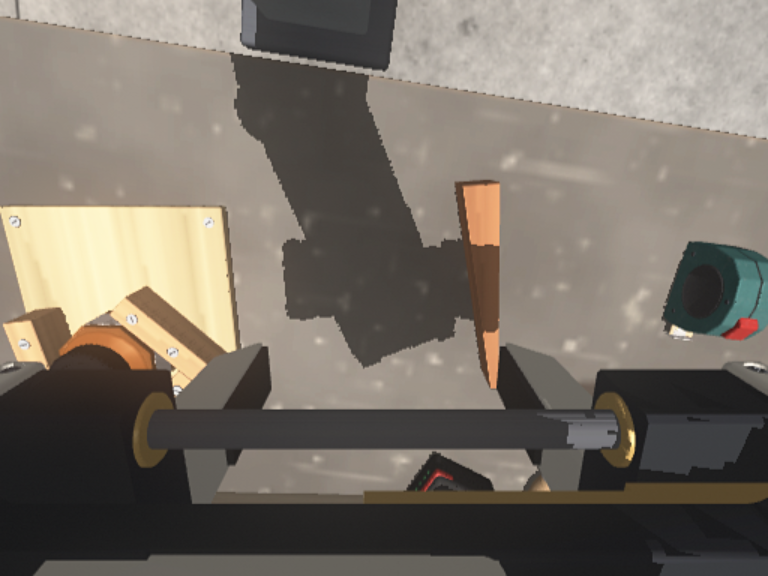

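The wrist view shows the wedge with its thick end at (456-499,182) and thin end at (494,388). The tape measure is at (715,290). The jig board's near corners are at (5,207) and (227,207), with the jar behind at (105,350) partly hidden by the gripper. I'll take two more views, one for the wedge and one for the jig.

Scaled: -0.029 m / 0.3 = -0.0967, 0.016 m / 0.3 = 0.0533.

```bash
echo '[{"dx": -0.0967,"dy": 0.0533,"aperture": 1},{"dx": -0.0967,"dy": 0.0533,"aperture": 1},{"dx": -0.0967,"dy": 0.0533,"aperture": 1},{"aperture": 1},{"aperture": 1}]' > path.dat && python3 nudge.py path.dat |sed -n 2,3p
python3 - <<'E'
from h import *
from cell import arm
d=wrist(arm);np.savez("pics/w2.npz",**d)
E
echo '[{"dx": -0.0333,"dy": -0.1167,"aperture": 1},{"dx": -0.0333,"dy": -0.1167,"aperture": 1},{"dx": -0.0333,"dy": -0.1167,"aperture": 1},{"dx": -0.0333,"dy": -0.1167,"aperture": 1},{"dx": -0.0333,"dy": -0.1167,"aperture": 1},{"dx": -0.0333,"dy": -0.1167,"aperture": 1},{"dx": -0.0333,"dy": -0.1167,"aperture": 1},{"dx": -0.0333,"dy": -0.1167,"aperture": 1},{"aperture": 1},{"aperture": 1}]' > path.dat && python3 nudge.py path.dat |sed -n 2,3p
python3 - <<'E'
from h import *
from cell import arm
d=wrist(arm);np.savez("pics/w3.npz",**d)
w2=np.load("pics/w2.npz")["image"]
o=np.vstack([cv2.resize(w2[60:270,100:500],None,fx=2,fy=1.4)[:290],cv2.resize(d["image"][20:270,60:460],None,fx=2,fy=1.24)[:310]])
cv2.imwrite("pics/w23.png",o);print(o.shape)
E
```

```text
position: [0.5277, 0.2727, 0.226]
ee_rot: [0.235, -3.131, 0.0]
position: [0.6481, 0.0051, 0.2268]
ee_rot: [0.228, -3.133, -0.0]
(600, 800, 3)
```

View pics/w23.png

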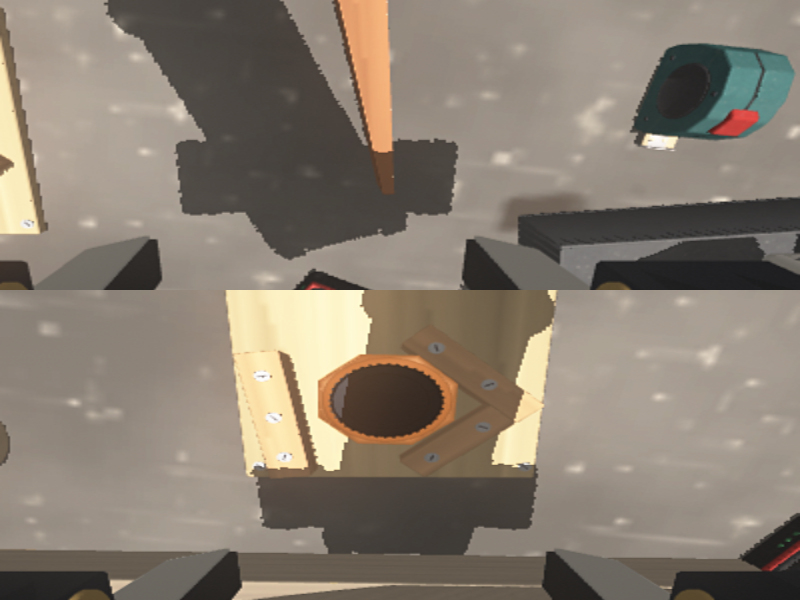

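In the w2 crop (upper), the wedge's thin end is at (388,192) and the tape measure at (715,90). In the w3 crop (lower), the cap disc is at (388,400) on the orange octagon. The slanted batten runs from (282,350) to (315,470), the V battens are on the right with their apex at (540,405), and the board's far edge is near y=475.

```bash
python3 - <<'E'
from h import *
D={n:dict(np.load(f"pics/{n}.npz")) for n in("w1","w2","w3","top0","scene0")}
def hsv(n): return cv2.cvtColor(D[n]["image"],cv2.COLOR_BGR2HSV)
h=hsv("w3"); m=cv2.inRange(h,(5,55,40),(35,255,255)); m[270:]=0
m=cv2.morphologyEx(m,cv2.MORPH_CLOSE,np.ones((5,5)))
c=max(cv2.findContours(m,0,1)[0],key=cv2.contourArea)[:,0]; print("board box",c.min(0),c.max(0))
for v in range(2,185,9):
    r=c[c[:,1]==v][:,0]
    if len(r): p=onz(D["w3"],[[r.min(),v],[r.max()+1,v]],.012);print(v,r.min(),r.max(),np.round(p[:,:2],4).tolist())
for u in range(185,331,20):
    r=c[c[:,0]==u][:,1]; print(u,r.min(),r.max(),np.round(onz(D["w3"],[[u,r.min()],[u,r.max()+1]],.012)[:,:2],4).tolist())
# cap & jar in w3
g=cv2.inRange(h,(0,0,0),(179,255,70));g[:40]=0;g[160:]=0;g[:,:200]=0;g[:,300:]=0
k=max(cv2.findContours(g,0,1)[0],key=cv2.contourArea);e=cv2.fitEllipse(k);print("cap",e,onz(D["w3"],e[0],.083))
# wedge
for n,x0,x1,y0,y1 in(("w1",285,345,110,270),("w2",250,320,55,210)):
    h=hsv(n);m=cv2.inRange(h,(2,90,30),(18,255,255));m[:y0]=0;m[y1:]=0;m[:,:x0]=0;m[:,x1:]=0
    c=max(cv2.findContours(m,0,1)[0],key=cv2.contourArea)[:,0];print(n,"wedge",c.min(0),c.max(0))
    for v in np.linspace(c[:,1].min(),c[:,1].max(),9).astype(int):
        r=c[c[:,1]==v][:,0]; p=onz(D[n],[[r.min(),v],[r.max()+1,v]],.04);print(v,r.min(),r.max(),np.round(p[:,:2],4).tolist())
E
```

```text
board box [171   0] [339 188]
2 171 339 [[0.4767, -0.1155], [0.4493, 0.0701]]
11 172 338 [[0.4852, -0.1139], [0.458, 0.071]]
20 172 338 [[0.4941, -0.1134], [0.4667, 0.073]]
29 173 337 [[0.503, -0.1117], [0.4757, 0.074]]
38 173 336 [[0.5122, -0.1111], [0.4848, 0.075]]
47 174 336 [[0.5214, -0.1094], [0.4939, 0.0771]]
56 175 335 [[0.5307, -0.1077], [0.5034, 0.0781]]
65 175 334 [[0.5404, -0.1071], [0.513, 0.0792]]
74 176 333 [[0.5501, -0.1053], [0.5227, 0.0802]]
83 177 333 [[0.5599, -0.1034], [0.5325, 0.0825]]
92 177 332 [[0.5701, -0.1028], [0.5426, 0.0836]]
101 178 331 [[0.5803, -0.1009], [0.5529, 0.0847]]
110 179 331 [[0.5906, -0.099], [0.5632, 0.0871]]
119 179 330 [[0.6013, -0.0983], [0.5739, 0.0883]]
128 180 329 [[0.6121, -0.0963], [0.5847, 0.0895]]
137 181 328 [[0.623, -0.0943], [0.5958, 0.0907]]
146 181 328 [[0.6344, -0.0935], [0.6069, 0.0932]]
155 182 327 [[0.6457, -0.0914], [0.6184, 0.0945]]
164 183 327 [[0.6573, -0.0893], [0.6299, 0.0971]]
173 188 253 [[0.6683, -0.082], [0.6557, 0.0037]]
182 189 229 [[0.6803, -0.0797], [0.6724, -0.026]]
185 0 170 [[0.4725, -0.1003], [0.6662, -0.
[... 714 characters left out ...]
13 332 [[0.4604, 0.2828], [0.4568, 0.3072]]
206 315 332 [[0.4819, 0.2899], [0.4786, 0.3122]]
223 318 332 [[0.504, 0.2984], [0.5012, 0.3174]]
240 320 332 [[0.5271, 0.3061], [0.5247, 0.3228]]
258 327 330 [[0.5517, 0.3209], [0.5509, 0.3261]]
w2 wedge [266  55] [296 198]
55 266 293 [[0.3979, 0.2636], [0.3934, 0.2934]]
72 269 293 [[0.4141, 0.2696], [0.41, 0.2966]]
90 272 294 [[0.4319, 0.276], [0.428, 0.3012]]
108 275 294 [[0.4503, 0.2825], [0.4469, 0.3049]]
126 278 294 [[0.4694, 0.2893], [0.4664, 0.3087]]
144 281 295 [[0.4892, 0.2964], [0.4865, 0.3138]]
162 284 295 [[0.5097, 0.3037], [0.5075, 0.3179]]
180 287 296 [[0.531, 0.3113], [0.5292, 0.3233]]
198 292 296 [[0.5528, 0.3216], [0.5519, 0.3278]]
```

Scaled: 0.031 m / 0.3 = 0.1033, 0.021 m / 0.3 = 0.07.

```bash
cat >> h.py <<'E'
from scipy.spatial.transform import Rotation as R
def go(arm,p,yaw=None):  # report tool-axes displacement (before any turn) to world p, and tool turn to yaw
    s=arm.observe();M=R.from_rotvec(s["ee_rot"]).as_matrix();y=np.arctan2(-M[1,0],-M[0,0])
    print("pos",np.round(s["position"],4),"yaw %.4f tilt %.4f"%(y,np.hypot(M[0,2],M[1,2])),"tool d",np.round(M.T@(np.array(p)-s["position"]),4),"turn",None if yaw is None else round(y-yaw,4),"F",np.round(s["force"],1),"T",np.round(s["ft_torque"],2))
E
echo '[{"dx": 0.07,"dy": 0.1033,"aperture": 1},{"dx": 0.07,"dy": 0.1033,"aperture": 1},{"dx": 0.07,"dy": 0.1033,"aperture": 1},{"dx": 0.07,"dy": 0.1033,"aperture": 1},{"dx": 0.07,"dy": 0.1033,"aperture": 1},{"dx": 0.07,"dy": 0.1033,"aperture": 1},{"dx": 0.07,"dy": 0.1033,"aperture": 1},{"dx": 0.07,"dy": 0.1033,"aperture": 1},{"dx": 0.07,"dy": 0.1033,"aperture": 1},{"dx": 0.07,"dy": 0.1033,"aperture": 1}]' > path.dat && python3 nudge.py path.dat |sed -n 2p
echo '[{"dz": 0.1,"spin": -0.069,"aperture": 0.8},{"dz": 0.1333,"aperture": 0.8},{"dz": 0.1333,"aperture": 0.8},{"dz": 0.1,"aperture": 0.8},{"aperture": 0.8},{"aperture": 0.8}]' > path.dat && python3 nudge.py path.dat |sed -n 1,2p
python3 - <<'E'
from h import *
from cell import arm
go(arm,[.3982,.2803,.012],.283)
D={n:dict(np.load(f"pics/{n}.npz")) for n in("w1","w2","top0")}
print("thin tip",tri([(D["w1"],[330.5,258.5]),(D["w2"],[296,198.5])]))
print("near edge board",onz(D["w1"],[[5/1.5,207/1.5],[227/1.5,207/1.5]],.012))
E
```

```text
position: [0.3929, 0.2837, 0.2271]
clock: 5.1
position: [0.3948, 0.2825, 0.0874]
pos [0.3948 0.2825 0.0874] yaw 0.2868 tilt 0.0007 tool d [-0.0027 -0.003   0.0754] turn 0.0038 F [ 0.7  0.9 -0. ] T [ 0.11  0.03 -0.04]
thin tip [0.55420591 0.32751534 0.03524483]
near edge board [[ 0.45875152 -0.11102807  0.012     ]
 [ 0.43157675  0.07393174  0.012     ]]
```

The board's near edge comes out at 0.438 along the jig axis, as it should be, and the wedge tip triangulates at the right height. I'll descend and grip.

Scaled: 0.03 m / 0.3 = 0.1, 0.0155 m / 0.3 = 0.0517.

```bash
echo '[{"dx": -0.01,"dy": -0.01,"dz": 0.1,"aperture": 0.8},{"dz": 0.1,"aperture": 0.8},{"dz": 0.0517,"aperture": 0.8},{"aperture": 0.8},{"aperture": 0},{"aperture": 0},{"aperture": 0},{"aperture": 0},{"aperture": 0},{"aperture": 0}]' > path.dat && python3 nudge.py path.dat 50
python3 - <<'E'
from h import *
from cell import arm
go(arm,[.3982,.2803,.012],.283); print(arm.observe()["width"]*92)
d=wrist(arm);np.savez("pics/w4.npz",**d);cv2.imwrite("pics/w4.png",d["image"])
E
```

```text
clock: 6.1
position: [0.3996, 0.2799, 0.0114]
ee_rot: [-0.446, 3.11, 0.0]
force: [0.2, 0.1, -0.7]
width: 0.326
gripper_force: 0.0
pos [0.3996 0.2799 0.0114] yaw 0.2851 tilt 0.0003 tool d [ 0.0012  0.0008 -0.0006] turn 0.0021 F [ 0.2  0.1 -0.7] T [ 0.05  0.01 -0.07]
30.004292476458122
```

View pics/w4.png

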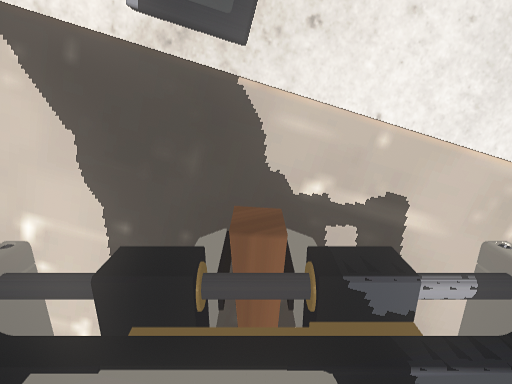

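The fingers are on both sides of the wedge but still closing. I'll finish the grip, lift, and check that it holds.

Scaled: -0.04 m / 0.3 = -0.1333, -0.035 m / 0.3 = -0.1167.

```bash
echo '[{"aperture": 0},{"aperture": 0},{"aperture": 0},{"aperture": 0},{"dz": -0.05,"aperture": 0},{"dz": -0.1333,"aperture": 0},{"dz": -0.1333,"aperture": 0},{"dz": -0.1167,"aperture": 0},{"aperture": 0}]' > path.dat && python3 nudge.py path.dat
cat >> h.py <<'E'
Y=.1445;S=np.array([.5795,-.0032]);tj=np.array([np.cos(Y),np.sin(Y)]);nj=np.array([-tj[1],tj[0]])
def jw(x,y): return S+tj*x+nj*y   # jig -> world (m)
def wj(p): q=np.asarray(p)[:2]-S; return np.array([q@tj,q@nj])
E
python3 - <<'E'
from h import *
from cell import arm
p=jw(-.2037,-.0592);print(p);go(arm,[*p,.14],Y+.061)
w3=dict(np.load("pics/w3.npz"));print("cap in jig",wj(onz(w3,[[254,108.7]],.083)[0]))
d=wrist(arm);cv2.imwrite("pics/w5.png",d["image"])
E
```

```text
clock: 7.05
position: [0.4016, 0.2814, 0.1452]
ee_rot: [-0.445, 3.104, 0.006]
force: [0.4, 0.6, -2.0]
width: 0.287
gripper_force: 49.9
[ 0.38644762 -0.09111534]
pos [0.4016 0.2814 0.1452] yaw 0.2848 tilt 0.0073 tool d [ 0.1193 -0.3533  0.0034] turn 0.0793 F [ 0.4  0.6 -2. ] T [ 0.09  0.08 -0.06]
cap in jig [-0.00585112 -0.00390494]
```

Scaled: -0.0393 m / 0.3 = -0.131, 0.0133 m / 0.3 = 0.0443, 0.079 rad / 2 = 0.0395.

```bash
echo '[{"dx": 0.0443,"dy": -0.131,"aperture": 0},{"dx": 0.0443,"dy": -0.131,"aperture": 0},{"dx": 0.0443,"dy": -0.131,"aperture": 0},{"dx": 0.0443,"dy": -0.131,"aperture": 0},{"dx": 0.0443,"dy": -0.131,"aperture": 0},{"dx": 0.0443,"dy": -0.131,"aperture": 0},{"dx": 0.0443,"dy": -0.131,"aperture": 0},{"dx": 0.0443,"dy": -0.131,"aperture": 0},{"dx": 0.0443,"dy": -0.131,"aperture": 0},{"spin": 0.0395,"aperture": 0}]' > path.dat && python3 nudge.py path.dat | sed -n 2p
echo '[{"aperture": 0},{"dz": 0.1333,"aperture": 0},{"dz": 0.1333,"aperture": 0},{"dz": 0.0667,"aperture": 0},{"aperture": 0}]' > path.dat && python3 nudge.py path.dat
python3 - <<'E'
from h import *
from cell import arm
p=jw(-.2037,-.0592);go(arm,[*p,.0235],Y+.061)
for n in ("scene","top"):
    d=arm.get_image(n);np.savez(f"pics/{n}6.npz",**d)
a=np.load("pics/top6.npz")["image"][150:260,240:350];b=np.load("pics/scene6.npz")["image"][180:270,200:320]
cv2.imwrite("pics/m6.png",np.hstack([cv2.resize(a,(400,400)),cv2.resize(b,(400,400))]))
E
```

```text
position: [0.3824, -0.0984, 0.1402]
clock: 8.6
position: [0.3816, -0.092, 0.0386]
ee_rot: [0.328, -3.118, -0.002]
force: [-0.9, -0.6, 0.0]
width: 0.29
gripper_force: 49.9
pos [ 0.3816 -0.092   0.0386] yaw 0.2096 tilt 0.0065 tool d [-0.005  -0.0002  0.0151] turn 0.0041 F [-0.9 -0.6  0. ] T [-0.01  0.13  0.02]
```

View pics/m6.png

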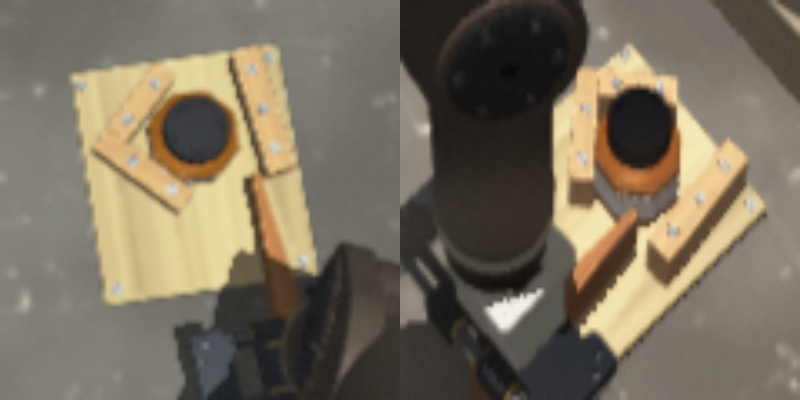

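The wedge's tip at (255,178) in the top crop points into the gap between the jar at (195,130) and the batten at (265,110). I'll lower it onto the board.

Scaled: 0.012 m / 0.3 = 0.04, -0.005 m / 0.3 = -0.0167.

```bash
echo '[{"dx": -0.0167,"dz": 0.04,"aperture": 0},{"dz": 0.01,"aperture": 0},{"aperture": 0},{"aperture": 0}]' > path.dat && python3 nudge.py path.dat; python3 - <<'E'
from h import *
from cell import arm
go(arm,[*jw(-.0687-.04,-.0512-.004),.0235],Y+.061);print(wj(arm.observe()["position"]))
E
```

```text
clock: 9.1
position: [0.3892, -0.0922, 0.0269]
ee_rot: [-0.324, 3.124, -0.0]
force: [-0.5, 0.2, -0.9]
width: 0.286
gripper_force: 49.9
pos [ 0.3892 -0.0922  0.0269] yaw 0.2065 tilt 0.0008 tool d [-0.0926 -0.0003  0.0035] turn 0.001 F [-0.5  0.2 -0.9] T [0.02 0.08 0.  ]
[-0.20111527 -0.0606394 ]
```

Scaled: 0.003 m / 0.3 = 0.01.

```bash
echo '[{"dz": 0.01,"aperture": 0},{"aperture": 0},{"aperture": 0}]' > path.dat && python3 nudge.py path.dat|sed -n '2p;4p'; echo '[{"dz": 0.0067,"aperture": 0},{"aperture": 0},{"aperture": 0}]' > path.dat && python3 nudge.py path.dat|sed -n '2p;4p'
```

```text
position: [0.389, -0.0923, 0.0233]
force: [0.6, -0.1, -0.9]
position: [0.3889, -0.0923, 0.0213]
force: [-3.1, 0.4, 5.2]
```

Scaled: -0.02 m / 0.3 = -0.0667, -0.001 m / 0.3 = -0.0033.

```bash
echo '[{"dx": -0.05,"dz": -0.0033,"aperture": 0},{"dx": -0.0667,"aperture": 0},{"dx": -0.0667,"aperture": 0},{"dx": -0.0667,"aperture": 0},{"dx": -0.05,"aperture": 0},{"aperture": 0}]' > path.dat && python3 nudge.py path.dat|sed -n '2p;4p'; python3 - <<'E'
from h import *
from cell import arm
go(arm,[*jw(-.0687,-.0512),.0225],Y+.061);print(wj(arm.observe()["position"]))
E
```

```text
position: [0.4785, -0.0742, 0.0231]
force: [-2.2, -0.1, 19.0]
pos [ 0.4785 -0.0742  0.0231] yaw 0.2055 tilt 0.0011 tool d [-0.0417  0.0019  0.0007] turn 0.0 F [-2.2 -0.1 19. ] T [-0.02  0.89 -0.17]
[-0.11019418 -0.05566844]
```

Scaled: -0.002 m / 0.3 = -0.0067.

```bash
echo '[{"dz": -0.0067,"aperture": 0},{"aperture": 0},{"aperture": 0}]' > path.dat && python3 nudge.py path.dat|sed -n '2p;4p'
```

```text
position: [0.4773, -0.0741, 0.0241]
force: [0.7, -2.6, -0.2]
```

Scaled: -0.01 m / 0.3 = -0.0333.

```bash
echo '[{"dx": -0.0333,"aperture": 0},{"dx": -0.0333,"aperture": 0},{"aperture": 0}]' > path.dat && python3 nudge.py path.dat|sed -n '2p;4p';echo '[{"dx": -0.0167,"aperture": 0},{"aperture": 0}]' > path.dat && python3 nudge.py path.dat|sed -n '2p;4p';  python3 - <<'E'
from h import *
from cell import arm
go(arm,[*jw(-.0687,-.0512),.0225],Y+.061);print(wj(arm.observe()["position"]))
E
```

```text
position: [0.499, -0.0694, 0.0243]
force: [1.3, -1.5, -1.3]
position: [0.5022, -0.0687, 0.0241]
force: [1.1, -2.7, -1.8]
pos [ 0.5022 -0.0687  0.0241] yaw 0.2063 tilt 0.0004 tool d [-0.0173  0.0014  0.0017] turn 0.0008 F [ 1.1 -2.7 -1.8] T [-0.56 -0.19 -0.26]
[-0.0858991  -0.05364134]
```

Scaled: -0.005 m / 0.3 = -0.0167.

```bash
for i in 1; do echo '[{"dx": -0.0167,"aperture": 0},{"aperture": 0}]' > path.dat && python3 nudge.py path.dat|sed -n '2p;4p'; done; echo '[{"dx": -0.0133,"aperture": 0},{"aperture": 0}]' > path.dat && python3 nudge.py path.dat|sed -n '2p;4p'; python3 - <<'E'
from h import *
from cell import arm
go(arm,[*jw(-.0687,-.0512),.0225],Y+.061);print(wj(arm.observe()["position"]))
E
```

```text
position: [0.507, -0.0675, 0.0242]
force: [1.8, -1.8, -1.8]
position: [0.5107, -0.0665, 0.0242]
force: [0.8, -1.3, -1.6]
pos [ 0.5107 -0.0665  0.0242] yaw 0.2065 tilt 0.0003 tool d [-0.0086  0.001   0.0017] turn 0.001 F [ 0.8 -1.3 -1.6] T [-0.32  0.1  -0.14]
[-0.07719877 -0.05276653]
```

Scaled: -0.004 m / 0.3 = -0.0133.

```bash
echo '[{"dx": -0.0133,"aperture": 0},{"aperture": 0}]' > path.dat && python3 nudge.py path.dat|sed -n '2p;4p'; echo '[{"dx": -0.01,"aperture": 0},{"aperture": 0}]' > path.dat && python3 nudge.py path.dat|sed -n '2p;4p'
```

```text
position: [0.5145, -0.0655, 0.0241]
force: [-1.0, 0.1, -1.4]
position: [0.5172, -0.0648, 0.0241]
force: [-1.1, 1.3, -2.1]
```

Scaled: -0.002 m / 0.3 = -0.0067.

```bash
echo '[{"dx": -0.0067,"aperture": 0},{"aperture": 0}]' > path.dat && python3 nudge.py path.dat|sed -n '2p;4p'
```

```text
position: [0.5189, -0.0644, 0.024]
force: [-3.9, 2.0, -2.1]
```

Scaled: -0.002 m / 0.3 = -0.0067.

```bash
echo '[{"dx": -0.0067,"aperture": 0},{"aperture": 0}]' > path.dat && python3 nudge.py path.dat|sed -n '2p;4p'
```

```text
position: [0.5203, -0.064, 0.0239]
force: [-4.4, 2.9, -0.6]
```

Scaled: -0.002 m / 0.3 = -0.0067.

```bash
echo '[{"dx": -0.0067,"aperture": 0},{"aperture": 0}]' > path.dat && python3 nudge.py path.dat|sed -n '2p;4p'
```

```text
position: [0.5212, -0.0636, 0.0237]
force: [-7.3, 3.6, -0.5]
```

Scaled: -0.002 m / 0.3 = -0.0067.

```bash
echo '[{"dx": -0.0067,"aperture": 0},{"aperture": 0}]' > path.dat && python3 nudge.py path.dat|sed -n '2p;4p'
```

```text
position: [0.5221, -0.0633, 0.0235]
force: [-9.9, 1.8, 1.1]
```

Scaled: -0.002 m / 0.3 = -0.0067.

```bash
echo '[{"dx": -0.0067,"aperture": 0},{"aperture": 0}]' > path.dat && python3 nudge.py path.dat|sed -n '2p;4p'
```

```text
position: [0.5227, -0.0631, 0.0233]
force: [-13.3, 1.6, 3.4]
```

Scaled: -0.002 m / 0.3 = -0.0067.

```bash
echo '[{"dx": -0.0067,"aperture": 0},{"aperture": 0}]' > path.dat && python3 nudge.py path.dat
```

```text
clock: 13.1
position: [0.5231, -0.063, 0.0232]
ee_rot: [0.321, -3.115, -0.003]
force: [-18.4, 1.3, 8.9]
width: 0.29
gripper_force: 49.4
```

The push has reached 18 N and the wedge is about 4 mm past its nominal home position, so it is jammed. I'll let go gently and rise.

Scaled: 0.004 m / 0.3 = 0.0133, 0.002 m / 0.3 = 0.0067.

```bash
echo '[{"aperture": 0.4},{"dx": 0.0067,"aperture": 0.42},{"dx": 0.0133,"aperture": 0.42},{"aperture": 0.42},{"aperture": 0.42},{"aperture": 0.42}]' > path.dat && python3 nudge.py path.dat; echo '[{"dz": -0.0333,"aperture": 0.42},{"dz": -0.1,"aperture": 0.42},{"dz": -0.1333,"aperture": 0.42},{"dz": -0.1333,"aperture": 0.42},{"dx": 0.0667,"dz": -0.1333,"aperture": 0.42},{"dx": 0.1,"dz": -0.0667,"aperture": 1},{"aperture": 1},{"aperture": 1}]' > path.dat && python3 nudge.py path.dat; python3 - <<'E'
from h import *
from cell import arm
d=wrist(arm);np.savez("pics/w7.npz",**d)
for n in ("scene","top"):
    d=arm.get_image(n);np.savez(f"pics/{n}7.npz",**d)
w=np.load("pics/w7.npz")["image"]
a=np.load("pics/top7.npz")["image"][150:260,240:350];b=np.load("pics/scene7.npz")["image"][180:270,200:320]
cv2.imwrite("pics/m7.png",np.hstack([cv2.resize(w,(533,400)),np.vstack([cv2.resize(a,(200,200)),cv2.resize(b,(200,200))])]))
go(arm,[*S,.1],Y)
E
```

```text
clock: 13.7
position: [0.5236, -0.0642, 0.0244]
ee_rot: [-0.323, 3.124, -0.0]
force: [-0.1, 0.1, -0.1]
width: 0.418
gripper_force: 0.0
clock: 14.5
position: [0.4744, -0.0744, 0.2052]
ee_rot: [-0.323, 3.123, 0.0]
force: [0.1, -0.3, -0.3]
width: 0.627
gripper_force: 0.0
pos [ 0.4745 -0.0741  0.2036] yaw 0.2067 tilt 0.0009 tool d [-0.1174  0.0478  0.1035] turn 0.0622 F [0.5 0.6 0. ] T [ 0.03  0.04 -0.05]
```

View pics/m7.png

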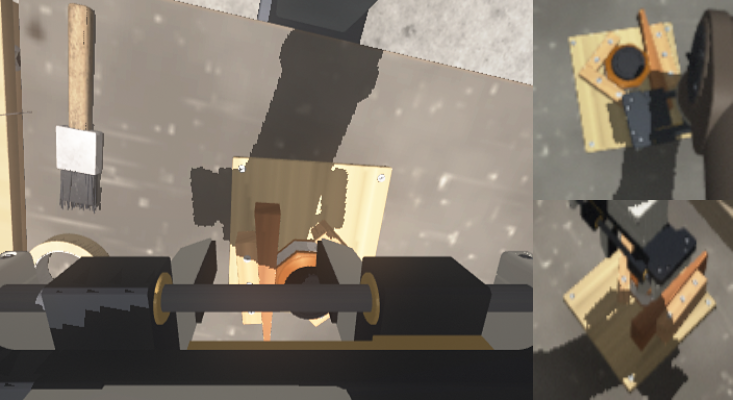

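The wedge stands by itself between the jar and the batten, with its thick end at (267,205) in the wrist part. The brush and the tape roll are undisturbed. Next is a view over the jar to measure the cap.

The rows are not in the units I measure in: shifts go in shares of 0.3 m and turns go in shares of 2 rad. I convert before sending: -0.035 m / 0.3 = -0.1167, -0.03 m / 0.3 = -0.1, 0.062 rad / 2 = 0.031.

```bash
echo '[{"dx": -0.1,"dy": 0.02,"aperture": 1},{"dx": -0.1,"dy": 0.02,"aperture": 1},{"dx": -0.1167,"dy": 0.0233,"aperture": 1},{"dx": -0.1167,"dy": 0.0233,"aperture": 1},{"dx": -0.1167,"dy": 0.0233,"aperture": 1},{"dx": -0.0733,"dy": 0.0133,"spin": 0.031,"aperture": 1},{"aperture": 1},{"aperture": 1}]' > path.dat && python3 nudge.py path.dat|sed -n 2,3p; python3 - <<'E'
from h import *
from cell import arm
d=wrist(arm);np.savez("pics/w8.npz",**d);print(np.round(arm.observe()["joints"],3))
go(arm,[*S,.1],Y)
cv2.imwrite("pics/w8.png",cv2.resize(d["image"][0:220,150:400],None,fx=3,fy=2.7))
E
```

```text
position: [0.6494, 0.0002, 0.2024]
ee_rot: [0.228, -3.131, 0.001]
[-0.264  0.499  0.276  1.554 -0.145  1.111  1.761]
pos [ 6.49e-01 -3.00e-04  2.03e-01] yaw 0.1448 tilt 0.0024 tool d [0.0689 0.0072 0.1031] turn 0.0003 F [-0.5 -0.6 -0. ] T [ 0.06  0.01 -0.02]
```

View pics/w8.png

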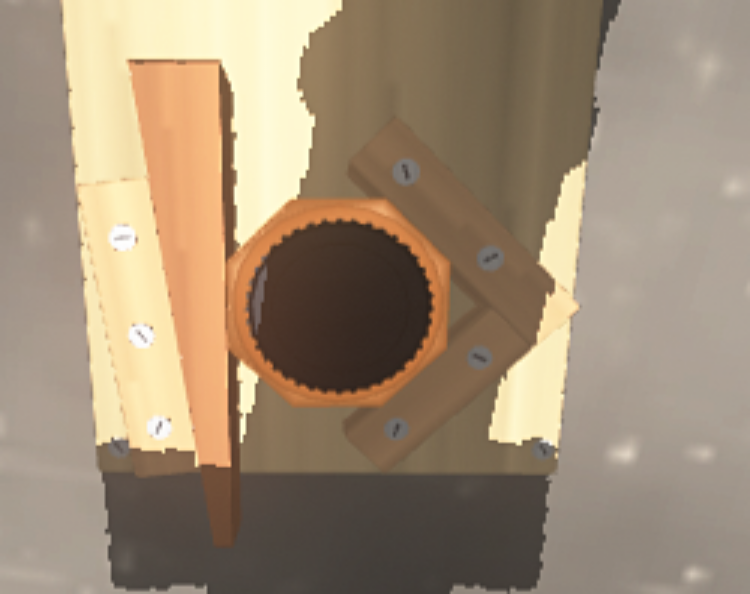

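The jar lies flush against both V battens and the wedge grips it along its flat. The cap ellipse spans (248..434, 218..392) in the crop, centred near (341,305).

```bash
python3 - <<'E'
from h import *
from cell import arm
d=dict(np.load("pics/w8.npz"));t=dict(np.load("pics/top7.npz"))
h=cv2.cvtColor(d["image"],cv2.COLOR_BGR2HSV);m=cv2.inRange(h,(4,110,60),(20,255,255))
# orange rim encloses the cap: hole of the jar's mask
cs,hi=cv2.findContours(m,cv2.RETR_CCOMP,1)
k=max((c for c,i in zip(cs,hi[0]) if i[3]>=0),key=cv2.contourArea);e=cv2.fitEllipse(k);print("cap hole",e,onz(d,e[0],.083))
w=onz(d,[[150+248/3,113],[150+434/3,113],[263.7,218/2.7],[263.7,392/2.7]],.083);print("hand",w.mean(0),w[1]-w[0],w[3]-w[2])
print("tri",tri([(d,e[0]),(t,[292.3,184.1])]))
print("jig",wj(onz(d,e[0],.083)[0]),wj(onz(d,[[263.7,113]],.083)[0]))
for p in((129,62),(219,60),(232,545),(213,545)): print("wedge top",wj(onz(d,[[150+p[0]/3,p[1]/2.7]],.052)[0])*1e3)
go(arm,[*S,.12],Y-.7)
E
```

```text
cap hole ((270.28515625, 113.33649444580078), (44.07089614868164, 65.46430969238281), 179.8529052734375) [[0.5767534  0.00242863 0.083     ]]
hand [ 0.57777746 -0.0035413   0.083     ] [-0.00830636  0.05624956  0.        ] [0.05631688 0.00880382 0.        ]
tri [ 0.57439947 -0.00088805  0.1015827 ]
jig [-0.00190746  0.00596547] [-2.19214392e-03 -7.88300983e-05]
wedge top [-82.33638468 -66.29746985]
wedge top [-83.00777312 -38.18566087]
wedge top [ 94.57983688 -38.89206138]
wedge top [ 94.59511669 -45.97485067]
pos [ 6.49e-01 -3.00e-04  2.03e-01] yaw 0.1448 tilt 0.0024 tool d [0.069  0.0072 0.0831] turn 0.7003 F [-0.5 -0.6 -0. ] T [ 0.06  0.01 -0.02]
```

Scaled: 0.035 m / 0.3 = 0.1167, 0.0035 m / 0.3 = 0.0117, 0.14 rad / 2 = 0.07.

```bash
echo '[{"dx": 0.1167,"dy": 0.0117,"aperture": 1},{"dx": 0.1167,"dy": 0.0117,"aperture": 1},{"dz": 0.0667,"spin": 0.07,"aperture": 1},{"dz": 0.0667,"spin": 0.07,"aperture": 1},{"dz": 0.0667,"spin": 0.07,"aperture": 1},{"dz": 0.0667,"spin": 0.07,"aperture": 1},{"spin": 0.07,"aperture": 1},{"aperture": 1}]' > path.dat && python3 nudge.py path.dat|sed -n 2p; python3 - <<'E'
from h import *
from cell import arm
d=dict(np.load("pics/w8.npz"));t=dict(np.load("pics/top7.npz"));t0=dict(np.load("pics/top0.npz"));s0=dict(np.load("pics/scene0.npz"))
print("tri",tri([(d,[263.7,113]),(t,[292.3,184.1])]))
go(arm,[.5783,-.0035,.061],Y-.7);print(np.round(arm.observe()["joints"],3))
E
```

```text
position: [0.5782, -0.0036, 0.1237]
tri [ 0.57690538 -0.00423178  0.08107969]
pos [ 0.5782 -0.0036  0.1237] yaw -0.5584 tilt 0.0017 tool d [-0.0001  0.0002  0.0627] turn -0.0029 F [-0.8  0.8  0.9] T [0.   0.02 0.02]
[-0.387  0.485  0.424  1.835 -0.252  0.876  1.169]
```

The cap top triangulates to z = 0.081, against the 0.083 stated. I'll descend with the fingers open.

Scaled: 0.03 m / 0.3 = 0.1, 0.02 m / 0.3 = 0.0667.

```bash
echo '[{"dz": 0.1,"aperture": 1},{"dz": 0.0667,"aperture": 1},{"dz": 0.0333,"aperture": 1},{"aperture": 1},{"aperture": 1}]' > path.dat && python3 nudge.py path.dat|sed -n '2p;4p'; python3 - <<'E'
from h import *
from cell import arm
go(arm,[.5783,-.0035,.0615],Y-.7)
E
```

```text
position: [0.5798, -0.0034, 0.0651]
force: [0.1, -0.4, 0.6]
pos [ 0.5798 -0.0034  0.0651] yaw -0.5549 tilt 0.0010 tool d [ 0.0012 -0.0009  0.0036] turn 0.0006 F [ 0.1 -0.4  0.6] T [-0.08 -0.05  0.04]
```

Scaled: 0.003 m / 0.3 = 0.01.

```bash
echo '[{"dz": 0.01,"aperture": 1},{"aperture": 1},{"aperture": 0.6},{"aperture": 0.6},{"aperture": 0.6},{"aperture": 0.6},{"aperture": 0.5},{"aperture": 0.5},{"aperture": 0.5}]' > path.dat && python3 nudge.py path.dat 50; echo '[{"aperture": 0.5},{"aperture": 0.5},{"aperture": 0.5}]' > path.dat && python3 nudge.py path.dat; python3 - <<'E'
from h import *
from cell import arm
go(arm,[.5783,-.0035,.0615],Y-.7)
E
```

```text
clock: 17.7
position: [0.5786, -0.0044, 0.0611]
ee_rot: [-0.863, -3.02, 0.002]
force: [-3.7, -4.1, 2.7]
width: 0.623
gripper_force: 50.0
clock: 18.0
position: [0.5786, -0.0044, 0.0611]
ee_rot: [-0.863, -3.02, 0.002]
force: [-3.8, -4.7, 2.5]
width: 0.63
gripper_force: 50.0
pos [ 0.5786 -0.0044  0.0611] yaw -0.5569 tilt 0.0017 tool d [ 0.0007  0.0006 -0.0004] turn -0.0014 F [-3.8 -4.7  2.5] T [-1.13  0.8   0.  ]
```

The opening reads 58 mm, which is the cap's diameter. I'll relieve the small side force and start turning.

Scaled: -0.0015 m / 0.3 = -0.005, -0.05 rad / 2 = -0.025.

```bash
cat > st.py <<'E'
from h import *
from cell import arm
go(arm,[.5783,-.0035,.0615],-.557); s=arm.observe(); print("clock",s["clock"],"grip",s["gripper_force"],"w",round(s["width"],3))
E
echo '[{"dy": -0.005,"aperture": 0.5},{"spin": -0.025,"aperture": 0.5},{"spin": -0.025,"aperture": 0.5},{"aperture": 0.5}]' > path.dat && python3 nudge.py path.dat 58 >/dev/null; python3 st.py; echo '[{"dz": -0.0007,"spin": -0.04,"aperture": 0.5},{"dz": -0.0007,"spin": -0.04,"aperture": 0.5},{"aperture": 0.5}]' > path.dat && python3 nudge.py path.dat >/dev/null; python3 st.py
```

```text
pos [ 0.5788 -0.0042  0.0613] yaw -0.4550 tilt 0.0006 tool d [ 0.0008  0.0004 -0.0002] turn 0.102 F [ 0.6 -1.   1.4] T [-0.38  0.09  0.09]
clock 18.4 grip 57.999702813103795 w 0.624
pos [ 0.5791 -0.0041  0.0617] yaw -0.2955 tilt 0.0010 tool d [0.0009 0.0003 0.0002] turn 0.2615 F [ 0.6 -0.8 -1.5] T [-0.11 -0.27  0.11]
clock 18.7 grip 57.999018765985966 w 0.625
```

Scaled: -0.0002 m / 0.3 = -0.0007, -0.08 rad / 2 = -0.04.

```bash
echo '[{"dz": -0.0007,"spin": -0.04,"aperture": 0.5}]' > path.dat && python3 nudge.py path.dat >/dev/null; python3 st.py; echo '[{"dz": -0.0007,"spin": -0.04,"aperture": 0.5},{"dz": -0.0007,"spin": -0.04,"aperture": 0.5}]' > path.dat && python3 nudge.py path.dat >/dev/null; python3 st.py; python3 - <<'E'
from h import *
from cell import arm
d=wrist(arm);a=d["image"][180:384,130:390]
t=arm.get_image("top")["image"][150:260,240:350]; s=arm.get_image("scene")["image"][180:270,200:320]
cv2.imwrite("pics/m9.png",np.hstack([cv2.resize(t,(400,400)),cv2.resize(s,(400,400))])); cv2.imwrite("pics/w9.png",d["image"])
E
```

```text
pos [ 0.5791 -0.0039  0.0618] yaw -0.2189 tilt 0.0010 tool d [0.0009 0.0003 0.0003] turn 0.3381 F [ 1.1  0.2 -2.6] T [-0.08 -0.34 -0.4 ]
clock 18.8 grip 57.99945578444749 w 0.623
pos [ 0.5791 -0.0038  0.0622] yaw -0.0563 tilt 0.0010 tool d [0.0008 0.0003 0.0007] turn 0.5007 F [ 3.   1.3 -4. ] T [-0.   -0.49 -0.25]
clock 19.0 grip 57.99835179001093 w 0.62
```

View pics/m9.png

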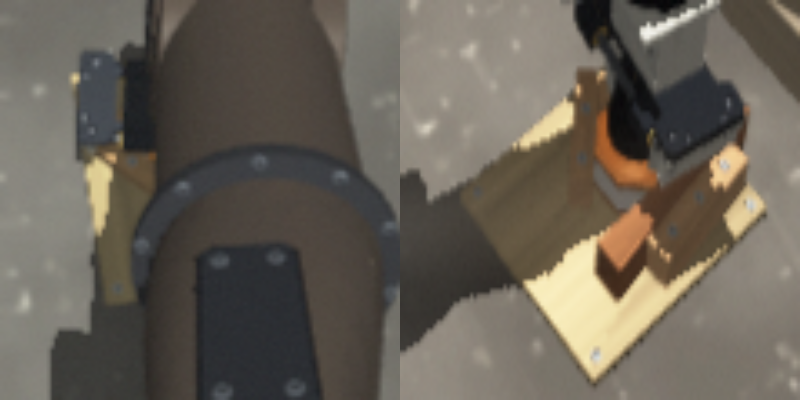

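The scene crop shows the jar still braced, with the wedge in place at (625,255) and the fingers round the cap. The turning torque is 0.25 to 0.4 Nm. I'll keep going, in smaller steps as the release nears.

Scaled: -0.0001 m / 0.3 = -0.0003, -0.08 rad / 2 = -0.04.

```bash
echo '[{"dz": -0.0003,"spin": -0.04,"aperture": 0.5},{"dz": -0.0003,"spin": -0.04,"aperture": 0.5},{"dz": -0.0003,"spin": -0.04,"aperture": 0.5}]' > path.dat && python3 nudge.py path.dat >/dev/null; python3 st.py; echo '[{"dz": -0.0003,"spin": -0.04,"aperture": 0.5},{"dz": -0.0003,"spin": -0.04,"aperture": 0.5}]' > path.dat && python3 nudge.py path.dat >/dev/null; python3 st.py;
```

```text
pos [ 0.579  -0.0039  0.0626] yaw 0.1830 tilt 0.0008 tool d [0.0006 0.0005 0.0011] turn 0.74 F [ 1.9  2.4 -2.1] T [ 0.2  -0.37 -0.25]
clock 19.45 grip 57.99885573796928 w 0.623
pos [ 0.5791 -0.004   0.0629] yaw 0.3429 tilt 0.0010 tool d [0.0005 0.0008 0.0014] turn 0.8999 F [ 1.5  1.1 -0.3] T [ 0.08 -0.41 -0.22]
clock 19.65 grip 57.998979510739446 w 0.627
```

Scaled: -0.0001 m / 0.3 = -0.0003, -0.05 rad / 2 = -0.025.

```bash
echo '[{"dz": -0.0003,"spin": -0.025,"aperture": 0.5},{"dz": -0.0003,"spin": -0.025,"aperture": 0.5}]' > path.dat && python3 nudge.py path.dat >/dev/null; python3 st.py
```

```text
pos [ 0.5788 -0.0042  0.0629] yaw 0.4419 tilt 0.0003 tool d [0.0001 0.0009 0.0014] turn 0.9989 F [ 1.6  0.  -3.1] T [-0.05 -0.3  -0.07]
clock 19.85 grip 57.99923228099942 w 0.625
```

Scaled: -0.0001 m / 0.3 = -0.0003, -0.06 rad / 2 = -0.03.

```bash
echo '[{"dz": -0.0003,"spin": -0.03,"aperture": 0.5}]' > path.dat && python3 nudge.py path.dat >/dev/null; python3 st.py
```

```text
pos [ 0.5785 -0.0044  0.0629] yaw 0.5019 tilt 0.0003 tool d [-0.0002  0.0009  0.0014] turn 1.0589 F [ 0.6 -0.6 -1.6] T [-0.06 -0.03 -0.05]
clock 19.95 grip 57.99939839635044 w 0.628
```

Scaled: -0.0001 m / 0.3 = -0.0003, -0.06 rad / 2 = -0.03.

```bash
echo '[{"dz": -0.0003,"spin": -0.03,"aperture": 0.5}]' > path.dat && python3 nudge.py path.dat >/dev/null; python3 st.py
```

```text
pos [ 0.5783 -0.0044  0.063 ] yaw 0.5622 tilt 0.0007 tool d [-0.0005  0.0008  0.0015] turn 1.1192 F [ 0.4 -0.9 -1.8] T [ 0.06 -0.06 -0.03]
clock 20.05 grip 57.99934976734221 w 0.62
```

Scaled: -0.0001 m / 0.3 = -0.0003, -0.06 rad / 2 = -0.03.

```bash
echo '[{"dz": -0.0003,"spin": -0.03,"aperture": 0.5}]' > path.dat && python3 nudge.py path.dat >/dev/null; python3 st.py
```

```text
pos [ 0.5783 -0.0043  0.0631] yaw 0.6222 tilt 0.0007 tool d [-0.0005  0.0007  0.0016] turn 1.1792 F [ 0.3 -0.2 -0.5] T [ 0.02  0.03 -0.03]
clock 20.15 grip 57.99952865112573 w 0.624
```

The torque has vanished, so the threads have let go at about 1.0 to 1.18 rad. I'll stop turning and try a small lift, watching the force.

Scaled: -0.001 m / 0.3 = -0.0033.

```bash
echo '[{"dz": -0.0033,"aperture": 0.5},{"aperture": 0.5}]' > path.dat && python3 nudge.py path.dat >/dev/null; python3 st.py
```

```text
pos [ 0.5785 -0.0043  0.0643] yaw 0.6202 tilt 0.0003 tool d [-0.0003  0.0008  0.0028] turn 1.1772 F [-0.2  0.1 -0.7] T [ 0.11 -0.02  0.01]
clock 20.35 grip 57.99969975370914 w 0.623
```

Scaled: -0.001 m / 0.3 = -0.0033.

```bash
echo '[{"dz": -0.0033,"aperture": 0.5},{"aperture": 0.5}]' > path.dat && python3 nudge.py path.dat >/dev/null; python3 st.py
```

```text
pos [ 0.5786 -0.0043  0.0653] yaw 0.6227 tilt 0.0000 tool d [-0.0002  0.0008  0.0038] turn 1.1797 F [-1.3 -0.5  0.1] T [0.07 0.12 0.01]
clock 20.55 grip 57.999752908945084 w 0.624
```

There is no resistance, so the cap is free. I'll raise it straight up to 35 mm above the closed height, which puts its lower edge 20 mm over the rim.

Scaled: -0.008 m / 0.3 = -0.0267, -0.004 m / 0.3 = -0.0133.

```bash
echo '[{"dz": -0.0133,"aperture": 0.5},{"dz": -0.0267,"aperture": 0.5},{"dz": -0.0267,"aperture": 0.5},{"dz": -0.0267,"aperture": 0.5},{"dz": -0.01,"aperture": 0.5},{"aperture": 0.5},{"aperture": 0.5},{"aperture": 0.5}]' > path.dat && python3 nudge.py path.dat >/dev/null; python3 st.py; python3 - <<'E'
from h import *
from cell import arm
for n in ("scene","top"):
    d=arm.get_image(n);np.savez(f"pics/{n}10.npz",**d)
s=np.load("pics/scene10.npz")["image"];w=arm.get_image("wrist")["image"]
cv2.imwrite("pics/m10.png",np.hstack([cv2.resize(s[170:270,200:320],(480,400)),cv2.resize(w[130:384,130:380],(320,400))]))
E
```

```text
pos [ 0.5783 -0.0044  0.0959] yaw 0.6241 tilt 0.0006 tool d [-0.0005  0.0007  0.0344] turn 1.1811 F [ 0.  -0.3  0.2] T [ 0.03  0.02 -0.02]
clock 21.35 grip 57.999738212674856 w 0.627
```

View pics/m10.png

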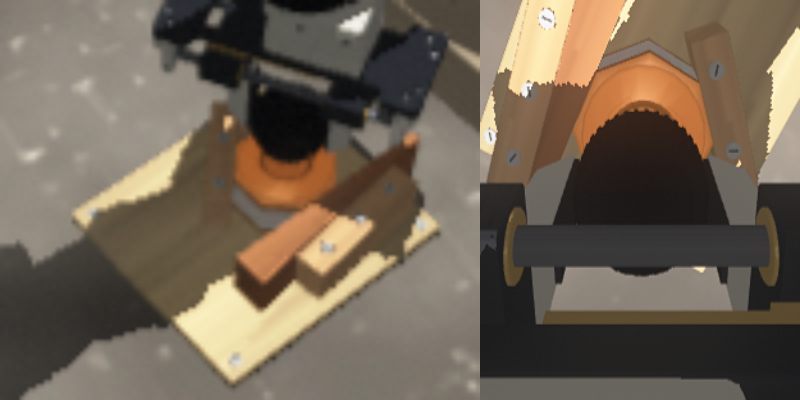

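The picture shows the cap held clear over the jar, with its lower edge near (290,158) above the neck. The jar sits on the board and the wedge is still in place. The tool is level (tilt 0.0006) and 34.6 mm above its closed height. I'll hand it in.

```bash
python3 -c "
from cell import arm
print(arm.sign_off())"
```

```text
the job is handed in; nothing more can be done
None
```

The job is handed in at about 21 s: the wedge holds the jar by itself, the cap is unscrewed and held level about 2 cm above the open rim, and the brush, tape roll and tape measure were not touched.

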